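# Fit the countersink into the inclined spindle's three-jaw chuck

## Task

Get the bench spindle ready for countersinking: take the countersink (the bit with the pointed cone head) out of the wooden stand, put its shank fully home in the open three-jaw chuck of the leaning spindle, and turn the chuck's ribbed sleeve clockwise, as seen looking into the chuck, until the jaws grip the shank firmly and the sleeve goes no further. Leave the other two bits standing in the block and let go of everything at the end.

Things in the scene. Friction and masses are not known exactly. Their poses are not given: they have to be found in the camera images.
- countersink: Countersink bit, plain steel, 76 mm long, 0.12 kg: shank 14 mm in diameter and 52 mm long, head 26 mm in diameter and 16 mm high, topped by a blunt fluted cone 8 mm high. Origin: foot of the shank; z runs along the bit to the cone. Starts upright in one of the stand's three holes (drawn at random), foot 5 mm above the bench, 12 mm of shank showing under the head.
- countersink_head (a point): Centre of the cylindrical part of the countersink's head, 60 mm above the foot of the shank: the place to grip it; the flat cylinder reaches 8 mm above and below this point.
- ball_burr: Burr with a round ball head 23 mm in diameter, same shank and length as the countersink, standing in another hole of the stand. Not to be used. Origin: foot of the shank, z up along it.
- cylinder_burr: Burr with a flat-ended cylinder head 22 mm in diameter and 24 mm high, same shank and length, standing in the third hole. Not to be used. Origin: foot of the shank, z up along it.
- bit_stand: Hardwood block, 54 mm (x) by 190 mm (y) by 45 mm high, fixed to the bench, with three 16 mm holes 40 mm deep in a row along its y, at y = -62, 0 and +62 mm. Origin: centre of the underside.
- spindle_unit: Grey motor spindle bolted to the bench: base 150 x 136 x 14 mm, yoke 110 mm wide and up to 109 mm high, finned motor 80 mm in diameter leaning 33 degrees from vertical towards its own -x (roughly towards the robot), chuck at its upper end. Origin: centre of the base's underside. Turned about the vertical by a random amount.
- chuck_face (a point): Centre of the chuck's front face, 160 mm above the bench. z points out of the chuck along its axis. The three jaws stand 4 mm proud of the face, 20 mm across between them when open. The bore narrows to 17 mm for its last 16 mm and ends in a floor 40 mm below the face. A bit fully home has its foot 40 mm below the face, its head's underside 12 mm and its cone's tip 36 mm above.
- sleeve_grip (a point): Point on the chuck's axis, 2 mm below the face: with the grasp point here the fingertips reach some 20 mm down the ribbed steel sleeve and clear the bit between them. The sleeve is 54 mm in diameter, from 2 to 45 mm below the face; from 54 mm down the motor is 80 mm wide. z points out of the chuck as in chuck_face; x and y turn with the sleeve.
- chuck_sleeve (a joint): Turn of the sleeve in rad: 0 = jaws fully open, grows clockwise seen looking into the chuck, stops at 2.0. Each jaw moves in 2 mm per rad: they meet a 14 mm shank at about 1.5 and grip firmly from 1.75 on. Stiff (0.35 N m, 0.6 when tight); stays where it is left. Starts between 0 and 0.3.
- jaw_a: One of three small steel jaws, 8 mm wide, in the chuck's face; moves radially with the sleeve. The lowest of the three. Origin on the chuck's axis at the face.
- jaw_b: Second jaw, 120 degrees on from jaw_a.
- jaw_c: Third jaw, 240 degrees on from jaw_a.
Mind the look-alikes: they are no part of the job. Leave any pink or red look-alike of the countersink alone.

How it is judged:
On the way, in this order (a step that is already met when the one before it is completed fails the run):
1. the countersink's shank stands fully home in the chuck (foot at least 35 mm below the face) (z of countersink in the frame of chuck_face below -0.035 m and z of countersink_head in the frame of chuck_face below 0.025 m and distance between countersink and chuck_face below 0.044 m and angle between the z axis of countersink and the z axis of chuck_face, either way round below 0.35 rad), for 0.2 s.
2. the sleeve is turned until all three jaws press firmly on the shank (over 15 N each) (contact force between each of jaw_a, jaw_b, jaw_c and countersink above 15 N), for 0.2 s.
At the end, for the whole second after the job is handed in: All three jaws press on the countersink's shank with more than 15 N each, the shank is home (its foot at least 35 mm below the chuck's face) and within 4 degrees of the chuck's axis, the bit is at rest, and the ball burr and the cylinder burr stand upright in their holes in the stand (all of step 2 and z of countersink in the frame of chuck_face below -0.035 m and angle between the z axis of countersink and the z axis of chuck_face, either way round below 0.07 rad and linear speed of countersink below 0.01 m/s and distance between each of ball_burr, cylinder_burr and bit_stand below 0.075 m and height (world z) of each of ball_burr, cylinder_burr below 0.012 m and angle between each of ball_burr, cylinder_burr's own z axis and vertical below 0.2 rad); the robot touches nothing.
It fails at once if the ball burr or the cylinder burr is lifted out of its hole (more than 25 mm) (distance of any of ball_burr, cylinder_burr from where it was at the start of the episode above 0.025 m).
It also fails if it takes over 58 s, if anything falls off the work surface, if the arm or the gripper's body presses on something with over 40 N, if the wrist force passes 120 N, or if a joint passes its speed limit or range.

## Robot

A 7-joint arm with a two-finger parallel gripper is mounted at the origin on a cart in front of the work surface, level with it; the furniture and walls round the work are solid. World frame = base frame: x ahead of the robot, y to its left, z up, the work surface at z = 0. Lengths are in m, angles in rad, forces in N, time in s.
With the tool pointing down it reaches from about 0.425 to 0.925 m from the base axis. Payload 6.8 kg.
Tool frame: the origin (TCP) lies midway between the tips of the shut fingers; the grasp point (between the pads) lies 19 mm behind it (bot.pinch_z is the distance from the TCP to the grasp point, in m); z points along the fingers, y is the line along which they close (so a half turn about z gives the same grasp; the last joint's range is limited). The gripper opens to 85 mm and grips with 20 to 120 N. Pads are 22 mm wide; open, the fingers measure 114 mm over their backs; the gripper's body (76 mm by 85 mm) begins 54 mm behind the grasp point. The pads swing forward as they close: fully open they stand 13 mm farther back than shut.
Start: joints at [-1.322, 0.477, 0.022, 1.555, -0.011, 1.109, -0.083], TCP at [0.236, 0.633, 0.231] pointing down, gripper open.
Joint ranges: [-2.96, 2.96], [-0.34, 2.1], [-1.41, 1.46], [0.24, 2.44], [-1.37, 4.51], [0.17, 1.92], [-2.96, 2.96]. Speed limits (rad/s): [2.39, 2.39, 3.14, 3.14, 3.14, 3.14, 3.14].

## Interface

Orientations are given as a unit quaternion [w, x, y, z].
In Python, from station import bot, imaging gives the robot as it stands. The module is installed in compiled form; this text tells all that it offers.
- The arm moves only by the tool carry_out, never from a script. Its argument "targets" is a list of rows, each a list of 5 numbers: the shift along the tool's x, y, z in cm, then the turn about the tool's z in degrees, then the opening, from -1 (shut) to 1 (fully open). In form: [[x, y, z, yaw, gripper], ...]. A call has 1 to 12 rows; each row shifts and turns the commanded pose from where the row before left it, along the tool's axes as they then stand; what a row does not reach is not made up. A row lasts 1/10 s, in which the tool goes at most 50 mm and 8.59 degrees, less where a joint would pass 70% of its speed; a pose out of reach is approached as far as the arm can. A call is refused whole if a number of a shift passes 5 or a number of a turn 8.59, either way. A call with a gripper value outside its range is refused whole. The fingers move at their own pace and stop on an object; "force" is the grip in N (left out, the last holds). Time passes only in rows, so rows that do not move let the fingers close. It gives the time, the measured TCP pose, the force, the opening and the grip force at its end, in the units of the state.
- bot.get_obs(): the state, without advancing time (a new reading comes with each control period).
- imaging.read_camera(name): name is "side" or "top" or "wrist"; returns the picture (384x512x3 uint8, red, green, blue); there is no depth.
- imaging.calibration(name): a dict with "fx", "fy", "cx", "cy" (pixels), "extrinsics" (4x4, takes a point from world to camera coordinates). Camera axes: x right, y up, looking along -z (the intrinsics and any distortion apply to the point x, -y, -z); pixel columns grow to the right and rows downward; lengths in m; the calibration is good to about 2 mm. A picture is of the moment at which its call begins: read the wrist's pose just before it. calibration takes no time and is no camera call; for the wrist camera it gives the pose at the moment of the call.
- bot.hand_in(): hands the job in; it is judged then, once.
The state is a dict: "t": time; "q": joint angles; "joint_vel": joint speeds; "joint_torque": joint torques, N m; "eef_pos": TCP position; "tool_rot": TCP orientation; "contact_force": force on the tool from outside, world axes, zero at the start; "torque": the same for the moment, N m; "gripper_width": opening from 0.0 (shut) to 1.0 (fully open); "grasp_force": force on a finger pad.
Only numpy, scipy, OpenCV 4.12 (cv2) and the standard library are available. Lean on these libraries where they do the work, as an engineer would, in place of code of your own. Each camera call takes 0.05 s, during which the arm holds its last target. There are 200 camera calls.

## Working session

There is one attempt and no reset: what is moved stays moved. The work goes in short steps, Python scripts to look and compute and a tool call to move; the robot and the scene stay as the last step left them, time stands still between calls to the robot, and variables do not carry over. Pictures are saved under pics/ and viewed, at most 10 in all, crops included, and the job is handed in when it is done.

Besides the shell and the picture viewer there is one more tool, called after "Call:" as a command line: name --pt "numbers of a row" for each row, then --argument value for the rest. carry_out: Moves the arm, as the interface text tells. Its arguments: {"type":"object","properties":{"targets":{"type":"array"},"force":{"type":"number"}},"required":["targets"]}

```bash
mkdir -p pics
python3 - <<'E'
from station import bot, imaging
import cv2,numpy as np
o=bot.get_obs(); print({k:np.round(v,3) for k,v in o.items()}, bot.pinch_z)
for n in ["side","top"]:
    c=imaging.calibration(n); print(n,{k:np.round(v,4).tolist() for k,v in c.items()})
    cv2.imwrite(f"pics/{n}0.png",imaging.read_camera(n)[:,:,::-1])
print(imaging.calibration("wrist"))
E
```

```text
{'t': np.float64(0.0), 'q': array([-1.322,  0.478,  0.022,  1.556, -0.011,  1.109, -0.083]), 'joint_vel': array([ 0.002,  0.   , -0.001, -0.001, -0.001,  0.001, -0.   ]), 'joint_torque': array([ 1.0000e-03, -5.9646e+01,  1.6090e+00, -2.8119e+01,  1.3000e-02,
        1.0000e-02, -0.0000e+00]), 'eef_pos': array([0.236, 0.632, 0.23 ]), 'tool_rot': array([-0.   ,  0.177,  0.984, -0.001]), 'contact_force': array([-0.435, -0.421, -0.682]), 'torque': array([-0.05 ,  0.056, -0.062]), 'grasp_force': np.float64(0.0), 'gripper_width': np.float64(1.005)} 0.0187
side {'fx': 428.3646, 'fy': 428.3646, 'cx': 253.7871, 'cy': 189.0012, 'extrinsics': [[-0.9983, 0.0526, -0.0232, 0.5061], [-0.0501, -0.5976, 0.8002, 0.0228], [0.0282, 0.8, 0.5993, -1.0979], [0.0, 0.0, 0.0, 1.0]]}
top {'fx': 409.9113, 'fy': 409.9113, 'cx': 261.5238, 'cy': 187.2384, 'extrinsics': [[-0.0091, -0.9998, 0.0163, 0.1364], [0.9877, -0.0064, 0.1561, -0.5307], [-0.156, 0.0175, 0.9876, -0.8863], [0.0, 0.0, 0.0, 1.0]]}
{'fx': 306.7000162787242, 'fy': 306.7000162787242, 'cx': 258.6599985058392, 'cy': 189.29399599286356, 'extrinsics': array([[ 0.34836764,  0.93735741, -0.00103272, -0.67599285],
       [-0.89894837,  0.33378041, -0.2836943 ,  0.03713705],
       [-0.26557825,  0.09975827,  0.95891422, -0.37816968],
       [ 0.        ,  0.        ,  0.        ,  1.        ]])}
```

View pics/side0.png

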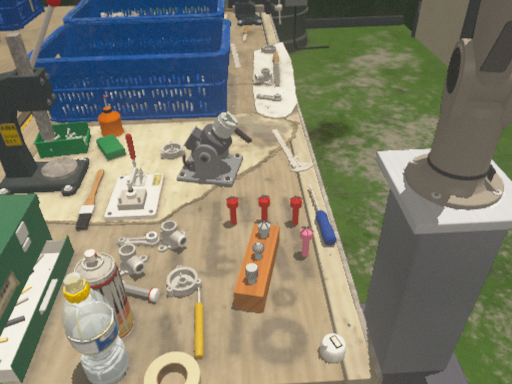

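View pics/top0.png

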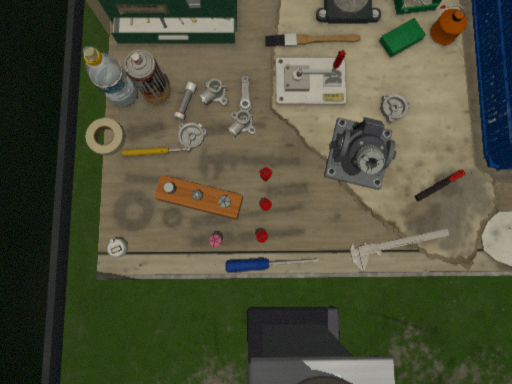

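Run:
```python
import cv2,numpy as np
a=cv2.imread("pics/side0.png");b=cv2.imread("pics/top0.png")
z=lambda i,x,y,w,h,s:cv2.resize(i[y:y+h,x:x+w],None,fx=s,fy=s,interpolation=cv2.INTER_CUBIC)
A=np.hstack([z(a,225,210,66,100,6)[:600],z(a,175,105,80,85,5)[:,:400].repeat(1,0) if 0 else cv2.copyMakeBorder(z(a,175,105,80,85,5),0,175,0,0,0)])
B=np.vstack([z(b,150,165,100,60,5),np.zeros((0,500,3),np.uint8)]);C=z(b,315,110,90,90,5)
cv2.imwrite("pics/c1.png",A[:600,:800]);
D=np.zeros((450,800,3),np.uint8);B=z(b,152,165,98,60,3.5);D[:210,:343]=B;D[:,350:]=C;cv2.imwrite("pics/c2.png",D)
```

```text
(no output)
```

View pics/c1.png

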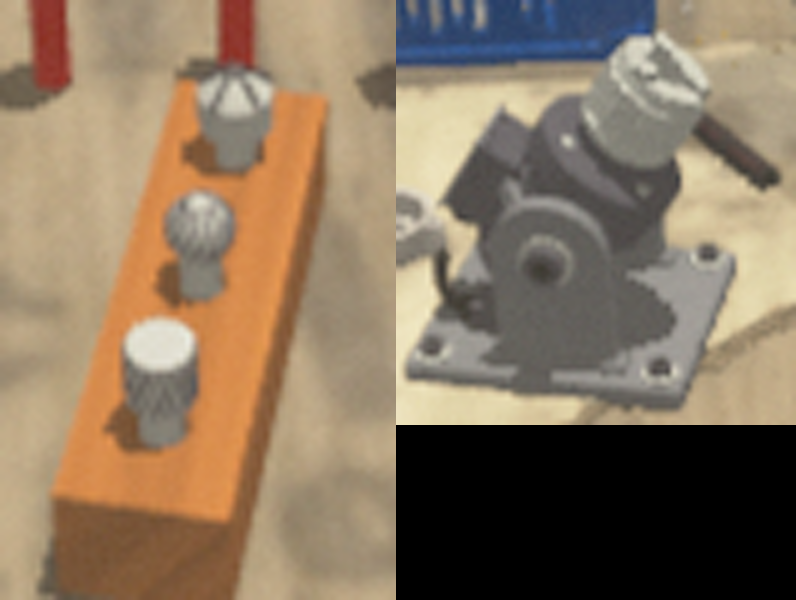

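View pics/c2.png

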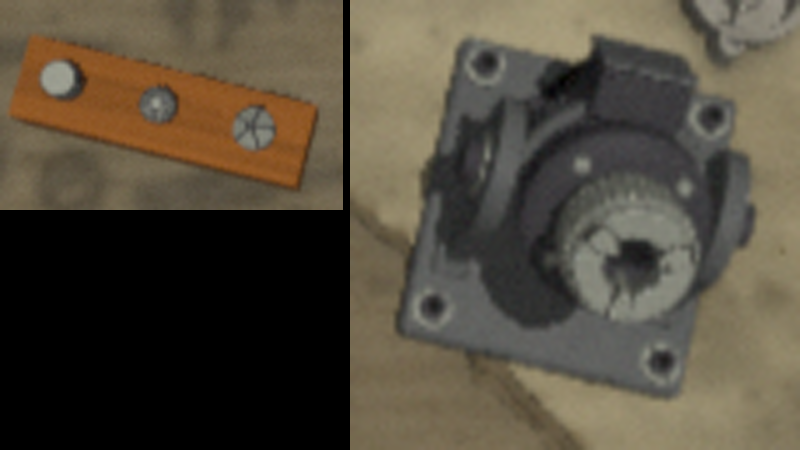

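```bash
cat > h.py <<'E'
from station import bot, imaging
import cv2, numpy as np
from scipy.spatial.transform import Rotation as R
def ray(c,u,v):
    E=c["extrinsics"];d=np.array([(u-c["cx"])/c["fx"],-(v-c["cy"])/c["fy"],-1.])
    return -E[:3,:3].T@E[:3,3],E[:3,:3].T@d
def plane(c,p,z):
    o,d=ray(c,*p);return o+d*(z-o[2])/d[2]
def tri(obs):
    A=np.zeros((3,3));b=np.zeros(3);L=[]
    for c,p in obs:
        o,d=ray(c,*p);d=d/np.linalg.norm(d);M=np.eye(3)-np.outer(d,d);A+=M;b+=M@o;L.append((M,o))
    x=np.linalg.solve(A,b);return x,[np.linalg.norm(M@(x-o)) for M,o in L]
def proj(c,X):
    p=c["extrinsics"][:3,:3]@X+c["extrinsics"][:3,3];return c["cx"]+c["fx"]*p[0]/-p[2],c["cy"]-c["fy"]*p[1]/-p[2]
def tool():
    o=bot.get_obs();w,x,y,z=o["tool_rot"];return o,o["eef_pos"],R.from_quat([x,y,z,w])
E
python3 - <<'E'
from h import *
np.set_printoptions(precision=4,suppress=True)
T=imaging.calibration("top");S=imaging.calibration("side")
c2=lambda x,y:((x-350)/5+314.5+.1,y/5+110-.4)
for n,z,p in [("csk head top cone",.077,(224.3,201.3)),("ball",.0695,(197,194.6)),("cyl",.081,(169.2,187.5))]: print(n,plane(T,p,z))
print("face plane",plane(T,c2(632,258),.160),"tri",tri([(T,c2(632,258)),(S,(227.4,117.4))]))
B=np.array([plane(T,c2(*p),.014)for p in [(485,62),(711,116),(432,306),(661,360)]])
print(B,B.mean(0)); 
e=B[0]+B[1]-B[2]-B[3];f=B[0]+B[2]-B[1]-B[3];print("yaw from x",np.arctan2(e[1],e[0]),"from y",np.arctan2(-f[0],f[1]))
img=imaging.read_camera("top");h=cv2.cvtColor(img,cv2.COLOR_RGB2HSV)
m=cv2.inRange(h,(5,150,90),(18,255,255));m[:, :140]=0;m[:,260:]=0;m[:170]=0;m[225:]=0
k=max(cv2.findContours(m,0,1)[0],key=cv2.contourArea)
r=cv2.boxPoints(cv2.minAreaRect(k));P=np.array([plane(T,q,.045) for q in r]);print(r,P,P.mean(0),np.linalg.norm(P[0]-P[1]),np.linalg.norm(P[1]-P[2]))
print([plane(S,p,z) for p,z in [((264.5,222),.081)]])
E
```

```text
csk head top cone [0.4959 0.2135 0.077 ]
ball [0.5119 0.2735 0.0695]
cyl [0.5261 0.3318 0.081 ]
face plane [ 0.5641 -0.0845  0.16  ] tri (array([ 0.5634, -0.0834,  0.1639]), [np.float64(0.00016177566245213318), np.float64(0.0001617756624519585)])
[[ 0.6929 -0.0614  0.014 ]
 [ 0.6657 -0.1687  0.014 ]
 [ 0.574  -0.0317  0.014 ]
 [ 0.5476 -0.1384  0.014 ]] [ 0.62  -0.1    0.014]
yaw from x -0.2479501739113481 from y -0.2454581628235159
[[153.9412 198.2353]
 [160.     174.    ]
 [242.353  194.5882]
 [236.2941 218.8235]] [[0.5078 0.3726 0.045 ]
 [0.5628 0.3608 0.045 ]
 [0.5147 0.1755 0.045 ]
 [0.4604 0.189  0.045 ]] [0.5114 0.2745 0.045 ] 0.056212748046897444 0.19142314561803367
[array([0.4948, 0.2163, 0.081 ])]
```

Call:
carry_out --pt "-3.9 -3.0 0 0 0.2" --pt "-3.9 -3.0 0 0 0.2" --pt "-3.9 -3.0 0 0 0.2" --pt "-3.9 -3.0 0 0 0.2" --pt "-3.9 -3.0 0 0 0.2" --pt "-3.9 -3.0 0 0 0.2" --pt "-3.9 -3.0 0 0 0.2" --pt "-3.9 -3.0 0 0 0.2" --pt "-3.9 -3.0 0 0 0.2" --pt "-3.8 -3.2 0 -6.2 0.2" --pt "0 0 0 0 0.2" --force 60

```text
t: 1.25
eef_pos: [0.4982, 0.2054, 0.2314]
tool_rot: [0.001, 0.128, 0.992, -0.001]
contact_force: [-0.3, -0.5, -0.1]
gripper_width: 0.599
grasp_force: 0.0
```

```bash
cat > look.py <<'E'
from h import *
import sys
def look(n):
    c=imaging.calibration("wrist");i=imaging.read_camera("wrist");cv2.imwrite(f"pics/{n}.png",i[:,:,::-1]);np.savez(f"pics/{n}.npz",**c);return c,i
if __name__=="__main__":
    look(sys.argv[1]);o,p,r=tool();print(o["t"],p.round(4),r.as_matrix().round(3).tolist(),o["q"].round(3),o["gripper_width"])
E
python3 look.py w1
```

```text
1.3 [0.4965 0.2094 0.2313] [[-0.967, 0.253, 0.0], [0.253, 0.967, -0.001], [-0.001, -0.001, -1.0]] [-0.678  0.253  0.194  1.893 -0.056  1.001  0.855] 0.6015184363008729
```

View pics/w1.png

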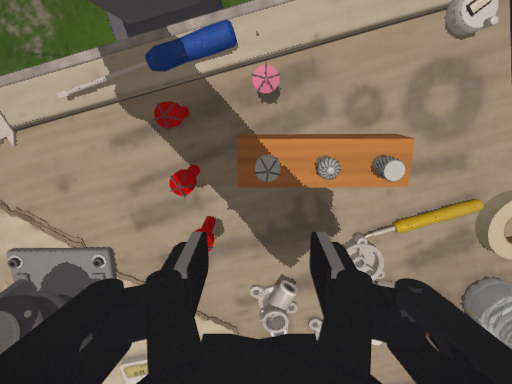

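Run:
```python
from h import *
c=dict(np.load("pics/w1.npz"));T=imaging.calibration("top");S=imaging.calibration("side")
print(plane(c,(267,168),.079),plane(c,(328,168),.075))
print(tri([(c,(267,168)),(T,(224.3,201.3))]),tri([(c,(267,168)),(T,(224.3,201.3)),(S,(264.5,222))]))
o,p,r=tool();print(o["t"],p)
for X in [(.4955,.2142,.047)]: print("tool delta cm",100*r.inv().apply(np.array(X)-p))
```

```text
[0.49440681 0.21636877 0.079     ] [0.51061843 0.27490377 0.075     ]
(array([0.49863994, 0.21529552, 0.05804295]), [np.float64(0.0006001746054112524), np.float64(0.0006001746054112264)]) (array([0.49488156, 0.21476399, 0.07933927]), [np.float64(0.0016983169631408445), np.float64(0.0016098122414161594), np.float64(0.0002994034149810026)])
1.3 [0.49646183 0.20936421 0.23126194]
tool delta cm [ 0.22828541  0.46364664 18.42554369]
```

Call:
carry_out --pt "0 0.1 4.0 0 0.2" --pt "0 0 4.0 0 0.2" --pt "0 0 4.0 0 0.2" --pt "0 0 3.0 0 0.2" --pt "0 0 2.0 0 0.2" --pt "0 0 1.0 0 0.2" --pt "0 0 0 0 0.2" --pt "0 0 0 0 0.2"

```text
t: 2.1
eef_pos: [0.4953, 0.2154, 0.052]
tool_rot: [0.0, 0.124, 0.992, 0.0]
contact_force: [0.3, -0.4, -0.7]
gripper_width: 0.6
grasp_force: 0.0
```

Call:
carry_out --pt "0 0 0.4 0 0.2" --pt "0 0 0 0 -0.3" --pt "0 0 0 0 -0.6" --pt "0 0 0 0 -1" --pt "0 0 0 0 -1" --pt "0 0 0 0 -1" --pt "0 0 0 0 -1"

```text
t: 2.8
eef_pos: [0.4955, 0.2148, 0.0478]
tool_rot: [0.0, 0.124, 0.992, 0.0]
contact_force: [-0.2, 0.0, 5.5]
gripper_width: 0.279
grasp_force: 58.8
```

Call:
carry_out --pt "0 0 -3 0 -1" --pt "0 0 -4.0 0 -1" --pt "0 0 -5 0 -1" --pt "-1.2 -4.6 -1 0 -1" --pt "-1.2 -4.6 -1 0 -1" --pt "-1.2 -4.6 -1 0 -1" --pt "-1.2 -4.6 -1 0 -1" --pt "-1.2 -4.6 -1 0 -1" --pt "-1.2 -4.6 -1 0 -1" --pt "0 0 -4.5 0 -1" --pt "0 0 -4.5 0 -1" --pt "0 0 -4.5 0 -1"

```text
t: 4.0
eef_pos: [0.496, -0.0713, 0.3634]
tool_rot: [-0.001, 0.125, 0.992, -0.0]
contact_force: [1.3, 0.6, -1.0]
gripper_width: 0.283
grasp_force: 60.3
```

Call:
carry_out --pt "0 0 -5 0 -1" --pt "0 0 -5 0 -1" --pt "0 0 -5 0 -1" --pt "-4 0 -3 0 -1" --pt "-4 0 -3 0 -1" --pt "-4 0 -3 0 -1"

```text
t: 4.6
eef_pos: [0.614, -0.1, 0.6036]
tool_rot: [0.0, 0.123, 0.992, 0.0]
contact_force: [1.2, -0.4, 0.4]
gripper_width: 0.28
grasp_force: 60.3
```

Call:
carry_out --pt "-4 0 -3 0 -1" --pt "-4 0 -3 0 -1" --pt "-4 0 -3 0 -1" --pt "-4 0 -3 0 -1"

```text
t: 5.0
eef_pos: [0.7252, -0.1322, 0.6431]
tool_rot: [0.059, 0.124, 0.991, -0.003]
contact_force: [0.6, 0.3, -1.0]
gripper_width: 0.28
grasp_force: 60.3
```

```bash
python3 -c "
from h import *
o,p,r=tool();print(o['t'],p,r.as_matrix().round(3),o['q'])"
```

```text
5.0 [ 0.72516082 -0.13220201  0.64307611] [[-0.962  0.246  0.115]
 [ 0.245  0.969 -0.02 ]
 [-0.117  0.009 -0.993]] [-0.03221732  0.53908361  0.33918999  0.58821423 -0.19223788  1.91507619
  1.4972669 ]
```

Call:
carry_out --pt "-4 0 -2 0 -1" --pt "-4 0 -2 0 -1" --pt "-4 0 -2 0 -1" --pt "0 0 0 0 -1"

```text
t: 5.4
eef_pos: [0.7859, -0.1515, 0.6507]
tool_rot: [0.106, 0.124, 0.987, -0.006]
contact_force: [0.3, 0.8, -1.5]
gripper_width: 0.276
grasp_force: 60.3
```

Call:
carry_out --pt "2 0 2 0 -1" --pt "2 0 2 0 -1" --pt "0 0 0 0 -1" --pt "0 0 0 0 -1"

```text
t: 5.8
eef_pos: [0.7553, -0.1418, 0.6083]
tool_rot: [0.107, 0.123, 0.987, -0.005]
contact_force: [0.2, 0.9, 0.9]
gripper_width: 0.281
grasp_force: 60.3
```

```bash
python3 -c "
from h import *
o,p,r=tool();print(o['t'],p,r.as_matrix().round(3),o['q'])"
```

```text
5.8 [ 0.75532582 -0.1417688   0.60828848] [[-0.947  0.244  0.209]
 [ 0.242  0.97  -0.036]
 [-0.212  0.016 -0.977]] [-0.08969192  0.49699358  0.41450809  0.76123655 -0.21326959  1.69872643
  1.53057309]
```

Call:
carry_out --pt "0 0 -4 0 -1" --pt "0 0 -4 0 -1" --pt "0 0 -4 0 -1" --pt "0 0 -4 0 -1" --pt "0 0 -4 0 -1" --pt "0 0 -4 0 -1" --pt "0 0 -4 0 -1" --pt "0 0 -4 0 -1"

```text
t: 6.6
eef_pos: [0.6302, -0.1194, 0.8108]
tool_rot: [0.183, 0.122, 0.975, -0.01]
contact_force: [-0.2, 1.1, -0.4]
gripper_width: 0.28
grasp_force: 60.3
```

```bash
python3 -c "
from h import *
o,p,r=tool();print(o['t'],p,r.as_matrix().round(3),o['q'])"
```

```text
6.6 [ 0.63016067 -0.11935126  0.81079698] [[-0.903  0.241  0.355]
 [ 0.234  0.97  -0.065]
 [-0.36   0.024 -0.933]] [-0.14855782  0.31805514  0.4712314   0.56204672 -0.18771291  1.9161832
  1.50049552]
```

Call:
carry_out --pt "0 -1 -4 0 -1" --pt "0 -1 -4 0 -1" --pt "0 -1 -4 0 -1" --pt "0 -1 -4 0 -1" --pt "0 -1 -4 0 -1" --pt "0 -1 -4 0 -1"

```text
t: 7.2
eef_pos: [0.499, -0.1537, 0.9064]
tool_rot: [0.259, 0.121, 0.958, -0.018]
contact_force: [-0.4, 0.8, -1.1]
gripper_width: 0.279
grasp_force: 60.3
```

```bash
python3 -c "
from h import *
o,p,r=tool();print(o['t'],p,r.as_matrix().round(3),o['q'])"
```

```text
7.2 [ 0.49902676 -0.15368651  0.90642654] [[-0.837  0.241  0.491]
 [ 0.222  0.97  -0.097]
 [-0.5    0.028 -0.866]] [-0.39041822  0.08662028  0.73193747  0.63541507 -0.13018202  1.9162033
  1.5673308 ]
```

Call:
carry_out --pt "0 -2 -4 0 -1" --pt "0 -2 -4 0 -1"

```text
t: 7.4
eef_pos: [0.4513, -0.1812, 0.9312]
tool_rot: [0.284, 0.118, 0.951, -0.021]
contact_force: [0.5, -1.6, -1.4]
gripper_width: 0.283
grasp_force: 60.3
```

```bash
cat > st.py <<'E'
from h import *
o,p,r=tool();m=r.as_matrix();s=np.array([.9697,-.2445,0]);u=np.sin(.576)*-s+np.cos(.576)*np.array([0,0,1]);sy=np.array([.2445,.9697,0])
F=np.array([.5637,-.0850,.160])
print(o['t'],p.round(4),m.round(3).tolist(),o['q'].round(3))
z=-m[:,2];print("angle to axis deg",np.degrees(np.arccos(z@u)),"err in lean, lateral deg",np.degrees(np.arcsin([np.cross(z,u)@sy,np.cross(z,u)@np.cross(sy,u)])),"y tilt",np.degrees(np.arccos(abs(m[:,1]@sy))))
for n,X in [("face",F),("face+10cm",F+.1*u)]:print(n,"TCP delta in tool cm",(100*r.inv().apply(X-p)).round(2))
E
python3 st.py
```

```text
7.4 [ 0.4513 -0.1812  0.9312] [[-0.811, 0.238, 0.535], [0.213, 0.971, -0.108], [-0.545, 0.026, -0.838]] [-0.251  0.012  0.572  0.64  -0.076  1.916  1.595]
angle to axis deg 1.455392717976583 err in lean, lateral deg [ 0.0552047  -1.48701635] y tilt 1.4588679455963387
face TCP delta in tool cm [34.99  9.97 69.59]
face+10cm TCP delta in tool cm [34.98 10.23 59.59]
```

Call:
carry_out --pt "2.5 0.7 4.1 0 -1" --pt "2.5 0.7 4.1 0 -1" --pt "2.5 0.7 4.1 0 -1" --pt "2.5 0.7 4.1 0 -1" --pt "2.5 0.7 4.1 0 -1" --pt "2.5 0.7 4.1 0 -1" --pt "2.5 0.7 4.1 0 -1" --pt "2.5 0.7 4.1 0 -1" --pt "2.5 0.7 4.1 0 -1" --pt "2.5 0.7 4.1 0 -1" --pt "2.5 0.7 4.1 0 -1" --pt "2.5 0.7 4.1 0 -1"

```text
t: 8.6
eef_pos: [0.4909, -0.0893, 0.3622]
tool_rot: [0.283, 0.122, 0.951, -0.02]
contact_force: [0.7, 0.7, -0.9]
gripper_width: 0.282
grasp_force: 60.3
```

Call:
carry_out --pt "0 0 0 0 -1" --pt "0 0 0 0 -1" --pt "0 0 0 0 -1"

```text
t: 8.9
eef_pos: [0.4912, -0.0897, 0.3647]
tool_rot: [0.284, 0.122, 0.951, -0.02]
contact_force: [0.3, -0.3, -0.3]
gripper_width: 0.279
grasp_force: 60.3
```

```bash
python3 st.py
```

```text
8.9 [ 0.4912 -0.0897  0.3647] [[-0.809, 0.243, 0.535], [0.221, 0.969, -0.107], [-0.544, 0.032, -0.838]] [-0.107 -0.238  0.068  2.186  0.24   0.642  1.127]
angle to axis deg 1.5349957378276902 err in lean, lateral deg [ 0.01185727 -1.56595176] y tilt 1.7373094256742094
face TCP delta in tool cm [ 5.38  1.57 20.99]
face+10cm TCP delta in tool cm [ 5.38  1.84 10.99]
```

Call:
carry_out --pt "1.8 0.6 4.0 0 -1" --pt "1.8 0.6 4.0 0 -1" --pt "1.8 0.6 3.0 0 -1" --pt "0 0 1.5 0 -1" --pt "0 0 0 0 -1" --pt "0 0 0 0 -1"

```text
t: 9.5
eef_pos: [0.5171, -0.0735, 0.2285]
tool_rot: [0.282, 0.122, 0.951, -0.02]
contact_force: [-0.7, -0.4, -1.8]
gripper_width: 0.279
grasp_force: 60.2
```

```bash
python3 st.py; python3 look.py w2 >/dev/null
python3 - <<'E'
from h import *
a=imaging.read_camera("side")[:,:,::-1];b=imaging.read_camera("top")[:,:,::-1]
z=lambda i,x,y,w,h,s:cv2.resize(i[y:y+h,x:x+w],None,fx=s,fy=s,interpolation=cv2.INTER_CUBIC)
cv2.imwrite("pics/c3.png",np.hstack([z(a,180,60,100,120,4),z(cv2.imread("pics/w2.png"),160,170,200,214,2.2)[:480][:, :400] if 0 else z(b,320,100,100,120,4)]))
E
```

```text
9.5 [ 0.5171 -0.0735  0.2285] [[-0.811, 0.243, 0.532], [0.221, 0.969, -0.107], [-0.542, 0.031, -0.84]] [-0.05  -0.004 -0.019  2.336  0.526  0.29   0.78 ]
angle to axis deg 1.486880982103456 err in lean, lateral deg [-0.15136574 -1.51129232] y tilt 1.6671469233871117
face TCP delta in tool cm [-0.31 -0.19  8.36]
face+10cm TCP delta in tool cm [-0.28  0.07 -1.64]
```

View pics/c3.png

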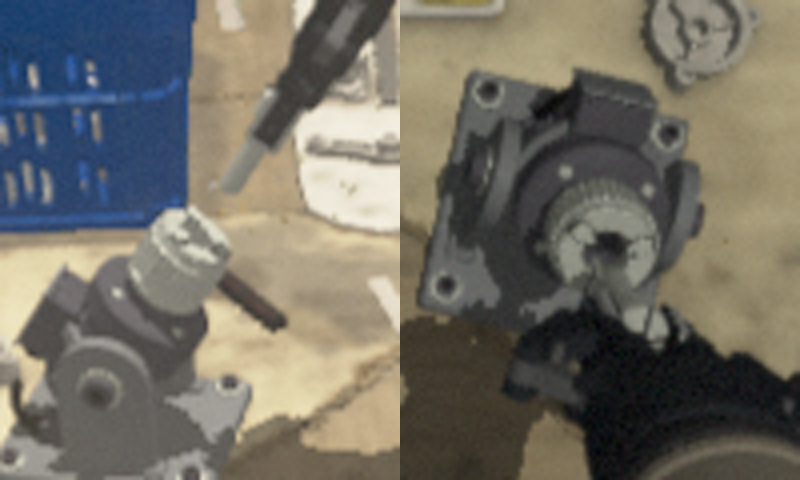

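View pics/w2.png

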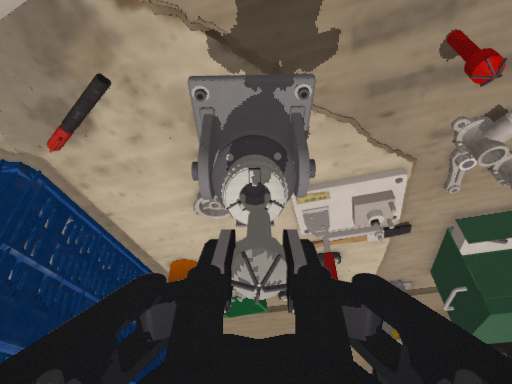

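Run:
```python
from h import *
exec(open("st.py").read().split("\n",1)[1])
out=[]
for n,(x,y,w,h) in {"wrist":(195,140,120,120),"top":(340,130,60,60),"side":(205,85,60,60)}.items():
    c=imaging.calibration(n);i=imaging.read_camera(n)[:,:,::-1]
    s=390//w if n!="wrist" else 3; s=6 if w==60 else 3
    k=cv2.resize(i[y:y+h,x:x+w],None,fx=s,fy=s,interpolation=cv2.INTER_CUBIC)
    P=lambda X:tuple(int(round(v)) for v in ((np.array(proj(c,X))-(x,y)+.5)*s))
    v=np.cross(u,sy)
    for rad,d in [(.027,-.002),(.010,.004)]:
        pts=np.array([P(F+d*u+rad*(np.cos(t)*sy+np.sin(t)*v)) for t in np.linspace(0,6.28,60)],np.int32)
        cv2.polylines(k,[pts],True,(0,255,0),1)
    cv2.circle(k,P(F),2,(0,0,255),-1)
    ft=p+m[:,2]*.0428; cv2.circle(k,P(ft),2,(255,0,255),-1)
    e=p-m[:,2]*.0; cv2.line(k,P(e),P(ft),(255,0,255),1); cv2.line(k,P(F),P(F-.04*u),(0,255,255),1)
    print(n,proj(c,F),proj(c,ft)); out.append(k)
cv2.imwrite("pics/c4.png",cv2.copyMakeBorder(np.vstack([np.hstack(out[:2])]),0,0,0,0,0)); 
a=cv2.resize(np.hstack(out),None,fx=.74,fy=.74,interpolation=cv2.INTER_AREA);cv2.imwrite("pics/c4.png",a);print(a.shape)
```

```text
9.65 [ 0.5161 -0.0733  0.2281] [[-0.811, 0.243, 0.532], [0.221, 0.97, -0.107], [-0.542, 0.031, -0.84]] [-0.05  -0.005 -0.019  2.338  0.527  0.289  0.779]
angle to axis deg 1.5046503283115817 err in lean, lateral deg [-0.17383428 -1.52638763] y tilt 1.6770666826770757
face TCP delta in tool cm [-0.43 -0.18  8.37]
face+10cm TCP delta in tool cm [-0.39  0.08 -1.62]
wrist (np.float64(253.87224766271842), np.float64(201.5476120038615)) (np.float64(255.79942865247907), np.float64(215.70571711907633))
top (np.float64(371.2650364703171), np.float64(161.38485190477056)) (np.float64(372.95861518436334), np.float64(170.4409947433097))
side (np.float64(227.42606651475063), np.float64(118.54423206337144)) (np.float64(236.94950772503455), np.float64(107.43541582934823))
(266, 799, 3)
```

View pics/c4.png

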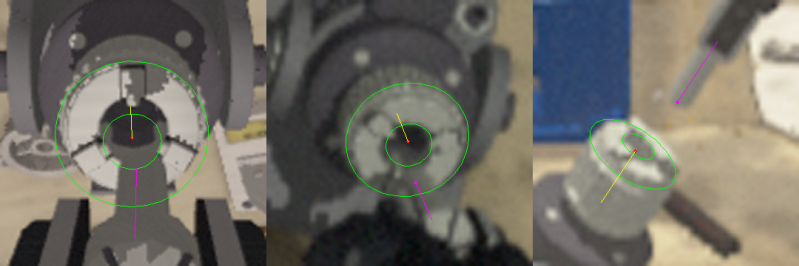

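Run:
```python
import cv2,numpy as np
i=cv2.imread("pics/w2.png")[150:240,205:305]
cv2.imwrite("pics/c5.png",cv2.resize(cv2.convertScaleAbs(i,alpha=1.3,beta=20),None,fx=6,fy=6,interpolation=cv2.INTER_CUBIC))
```

```text
(no output)
```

View pics/c5.png

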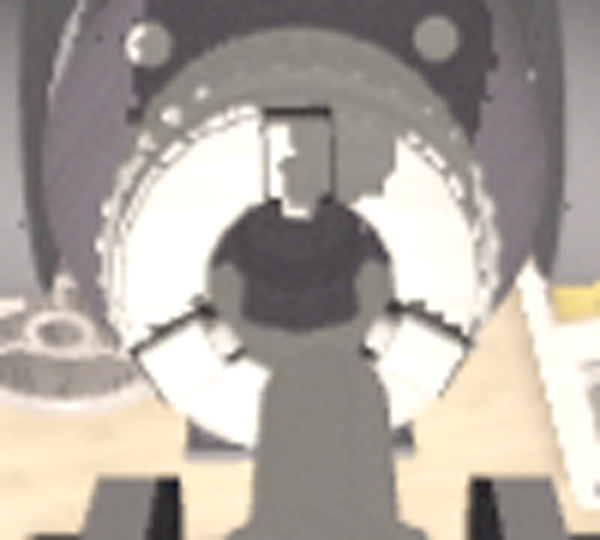

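Run:
```python
exec(open("st.py").read())
c=dict(np.load("pics/w2.npz"))
C,d=ray(c,254.7,198.5);G=C+d*((F+.002*u-C)@u)/(d@u)
print("F by wrist",G,"shift in tool cm",100*r.inv().apply(G-F))
C,d=ray(c,258.8,214); ft=p+m[:,2]*.0428; X=C+d*((ft-C)@u)/(d@u);print("foot off in tool cm",100*r.inv().apply(X-ft))
```

```text
9.8 [ 0.5152 -0.0732  0.2269] [[-0.812, 0.243, 0.53], [0.22, 0.97, -0.106], [-0.54, 0.03, -0.841]] [-0.05  -0.004 -0.02   2.34   0.527  0.289  0.778]
angle to axis deg 1.5105080078858686 err in lean, lateral deg [-0.28653493 -1.51512844] y tilt 1.6450388413795487
face TCP delta in tool cm [-0.58 -0.17  8.32]
face+10cm TCP delta in tool cm [-0.53  0.09 -1.68]
F by wrist [ 0.56113716 -0.0836272   0.16055282] shift in tool cm [ 0.20854816  0.07258212 -0.19703539]
foot off in tool cm [-0.15865787  0.20926449  0.00466177]
```

Call:
carry_out --pt "0 0 0 0 -1" --pt "0 0 0 0 -1"

```text
t: 10.0
eef_pos: [0.5148, -0.0731, 0.2258]
tool_rot: [0.28, 0.121, 0.952, -0.02]
contact_force: [0.5, 0.2, -1.3]
gripper_width: 0.277
grasp_force: 60.3
```

```bash
python3 st.py
```

```text
10.0 [ 0.5148 -0.0731  0.2258] [[-0.813, 0.243, 0.529], [0.22, 0.97, -0.106], [-0.539, 0.03, -0.842]] [-0.05  -0.003 -0.02   2.34   0.528  0.288  0.778]
angle to axis deg 1.5146820307098345 err in lean, lateral deg [-0.38421548 -1.49756239] y tilt 1.615943603197605
face TCP delta in tool cm [-0.69 -0.16  8.26]
face+10cm TCP delta in tool cm [-0.62  0.1  -1.74]
```

Call:
carry_out --pt "-0.55 -0.2 0 0 -1" --pt "0 0 1 0 -1" --pt "0 0 0 0 -1" --pt "0 0 0 0 -1" --pt "0 0 0 0 -1"

```text
t: 10.5
eef_pos: [0.5238, -0.0773, 0.2201]
tool_rot: [0.28, 0.121, 0.952, -0.02]
contact_force: [-0.3, -0.7, -1.2]
gripper_width: 0.28
grasp_force: 60.3
```

```bash
python3 st.py; python3 look.py w3 | tail -1
python3 - <<'E'
import cv2,numpy as np
i=cv2.imread("pics/w3.png")[150:240,205:305]
cv2.imwrite("pics/c6.png",cv2.resize(cv2.convertScaleAbs(i,alpha=1.3,beta=20),None,fx=6,fy=6,interpolation=cv2.INTER_CUBIC))
E
```

```text
10.5 [ 0.5238 -0.0773  0.2201] [[-0.814, 0.243, 0.528], [0.22, 0.97, -0.106], [-0.538, 0.03, -0.842]] [-0.045  0.025 -0.012  2.329  0.536  0.27   0.779]
angle to axis deg 1.5176965839638796 err in lean, lateral deg [-0.41696245 -1.4918403 ] y tilt 1.6061956999893905
face TCP delta in tool cm [-0.18  0.04  7.25]
face+10cm TCP delta in tool cm [-0.1   0.3  -2.74]
10.55 [ 0.5239 -0.0773  0.2202] [[-0.813, 0.243, 0.529], [0.22, 0.97, -0.106], [-0.538, 0.03, -0.842]] [-0.045  0.024 -0.011  2.329  0.536  0.27   0.779] 0.28262254566660117
```

Call:
carry_out --pt "-0.05 -0.03 1 0 -1" --pt "0 -0.03 1 0 -1" --pt "0 -0.03 0.8 0 -1" --pt "0 0 0 0 -1"

```text
t: 10.95
eef_pos: [0.5389, -0.0813, 0.1961]
tool_rot: [0.28, 0.121, 0.952, -0.02]
contact_force: [-0.6, 1.0, -0.2]
gripper_width: 0.281
grasp_force: 60.3
```

Call:
carry_out --pt "0 -0.02 0.5 0 -1" --pt "0 -0.01 0.5 0 -1" --pt "0 0 0 0 -1"

```text
t: 11.25
eef_pos: [0.5443, -0.0827, 0.1882]
tool_rot: [0.28, 0.121, 0.952, -0.02]
contact_force: [-0.4, 0.5, -0.7]
gripper_width: 0.278
grasp_force: 60.3
```

Call:
carry_out --pt "0 -0.01 0.5 0 -1" --pt "0 -0.02 0.5 0 -1" --pt "0 -0.01 0.4 0 -1" --pt "0 0 0 0 -1"

```text
t: 11.65
eef_pos: [0.5515, -0.0846, 0.1764]
tool_rot: [0.28, 0.121, 0.952, -0.02]
contact_force: [-1.2, 0.3, -2.1]
gripper_width: 0.284
grasp_force: 60.3
```

Call:
carry_out --pt "0 -0.01 0.4 0 -1" --pt "0 0 0.4 0 -1" --pt "0 0 0 0 -1"

```text
t: 11.95
eef_pos: [0.5554, -0.0856, 0.1696]
tool_rot: [0.28, 0.122, 0.952, -0.02]
contact_force: [-0.2, 0.6, -0.4]
gripper_width: 0.281
grasp_force: 60.3
```

Call:
carry_out --pt "0 0 0.3 0 -1" --pt "0 -0.01 0.3 0 -1" --pt "0 0 0.2 0 -1" --pt "0 0 0 0 -1"

```text
t: 12.35
eef_pos: [0.5594, -0.0865, 0.1636]
tool_rot: [0.28, 0.121, 0.952, -0.02]
contact_force: [-10.0, 2.3, 9.7]
gripper_width: 0.282
grasp_force: 69.3
```

```bash
python3 st.py
```

```text
12.35 [ 0.5594 -0.0865  0.1636] [[-0.813, 0.243, 0.529], [0.22, 0.97, -0.107], [-0.539, 0.029, -0.842]] [ 0.113  0.199 -0.154  2.304  1.084  0.174  0.254]
angle to axis deg 1.4819785808445978 err in lean, lateral deg [-0.37343753 -1.46725936] y tilt 1.5819470803806597
face TCP delta in tool cm [-0.12  0.24  0.52]
face+10cm TCP delta in tool cm [-0.05  0.49 -9.48]
```

Call:
carry_out --pt "0 0 0.2 0 -1" --pt "0 0 0 0 -1"

```text
t: 12.55
eef_pos: [0.5598, -0.0865, 0.1632]
tool_rot: [0.281, 0.121, 0.952, -0.021]
contact_force: [-28.7, 5.6, 32.6]
gripper_width: 0.282
grasp_force: 82.9
```

Call:
carry_out --pt "0 0 -0.2 0 -1" --pt "0 0 0 0 -0.2" --pt "0 0 0 0 0.2" --pt "0 0 0 0 1" --pt "0 0 0 0 1" --pt "0 0 0 0 1" --pt "0 0 0 0 1" --force 100

```text
t: 13.25
eef_pos: [0.56, -0.0865, 0.1629]
tool_rot: [0.28, 0.122, 0.952, -0.02]
contact_force: [0.7, -0.1, -0.3]
gripper_width: 0.998
grasp_force: 0.0
```

```bash
python3 st.py
```

```text
13.25 [ 0.56   -0.0865  0.1629] [[-0.814, 0.243, 0.528], [0.22, 0.97, -0.106], [-0.538, 0.03, -0.842]] [ 0.127  0.202 -0.17   2.302  1.093  0.176  0.246]
angle to axis deg 1.5183372751404487 err in lean, lateral deg [-0.41800961 -1.49219908] y tilt 1.6128336890091344
face TCP delta in tool cm [-0.11  0.22  0.42]
face+10cm TCP delta in tool cm [-0.04  0.48 -9.57]
```

Call:
carry_out --pt "0 -0.02 0.6 0 1" --pt "0 -0.02 0.7 0 1" --pt "0 -0.01 0.7 0 1" --pt "0 0 0 0 1" --pt "0 0 0 0 1"

```text
t: 13.75
eef_pos: [0.5702, -0.0891, 0.146]
tool_rot: [0.28, 0.122, 0.952, -0.02]
contact_force: [-0.5, 0.7, -0.4]
gripper_width: 0.999
grasp_force: 0.0
```

```bash
python3 st.py
```

```text
13.75 [ 0.5702 -0.0891  0.146 ] [[-0.814, 0.243, 0.528], [0.22, 0.97, -0.106], [-0.538, 0.03, -0.842]] [ 0.171  0.254 -0.213  2.29   1.327  0.176  0.022]
angle to axis deg 1.5204221019765582 err in lean, lateral deg [-0.43729874 -1.48878764] y tilt 1.6086973629005017
face TCP delta in tool cm [-0.13  0.28 -1.57]
face+10cm TCP delta in tool cm [ -0.05   0.54 -11.57]
```

Call:
carry_out --pt "0 0 0.5 0 1" --pt "0 0 0 0 -1" --pt "0 0 0 0 -1" --pt "0 0 0 0 -1" --pt "0 0 0 0 -1" --pt "0 0 0 0 -1"

```text
t: 14.35
eef_pos: [0.5728, -0.0882, 0.1431]
tool_rot: [0.281, 0.121, 0.952, -0.019]
contact_force: [-12.0, 4.3, 14.1]
gripper_width: 0.598
grasp_force: 100.6
```

```bash
python3 st.py
```

```text
14.35 [ 0.5728 -0.0882  0.1431] [[-0.813, 0.241, 0.53], [0.219, 0.97, -0.104], [-0.54, 0.031, -0.841]] [ 0.173  0.263 -0.217  2.288  1.382  0.175 -0.032]
angle to axis deg 1.6257868206019284 err in lean, lateral deg [-0.32739708 -1.62237769] y tilt 1.7190835028965257
face TCP delta in tool cm [-0.1   0.15 -1.94]
face+10cm TCP delta in tool cm [ -0.04   0.43 -11.94]
```

Call:
carry_out --pt "0 0 0 5 -1" --pt "0 0 0 5 -1" --pt "0 0 0 5 -1" --pt "0 0 0 0 -1"

```text
t: 14.75
eef_pos: [0.5727, -0.0886, 0.143]
tool_rot: [0.281, 0.245, 0.928, 0.018]
contact_force: [-11.4, 2.2, 14.0]
gripper_width: 0.6
grasp_force: 100.7
```

```bash
python3 st.py
```

```text
14.75 [ 0.5727 -0.0886  0.143 ] [[-0.722, 0.445, 0.53], [0.465, 0.879, -0.105], [-0.513, 0.171, -0.841]] [ 0.173  0.263 -0.216  2.288  1.383  0.175 -0.296]
angle to axis deg 1.60000712709776 err in lean, lateral deg [-0.33325414 -1.59532676] y tilt 16.014322906159435
face TCP delta in tool cm [-0.06  0.2  -1.94]
face+10cm TCP delta in tool cm [  0.08   0.46 -11.94]
```

Call:
carry_out --pt "0 0 0 7 -1" --pt "0 0 0 7 -1" --pt "0 0 0 7 -1" --pt "0 0 0 7 -1" --pt "0 0 0 7 -1" --pt "0 0 0 7 -1" --pt "0 0 0 7 -1" --pt "0 0 0 7 -1" --pt "0 0 0 7 -1" --pt "0 0 0 0 -1"

```text
t: 15.75
eef_pos: [0.5718, -0.0896, 0.1422]
tool_rot: [0.23, 0.695, 0.662, 0.161]
contact_force: [-12.8, 1.5, 6.5]
gripper_width: 0.597
grasp_force: 108.5
```

```bash
cat >> st.py <<'E'
print("torque about tool z",o["torque"]@m[:,2],"force",o["contact_force"].round(1),"grip",o["grasp_force"],"j7 torque",o["joint_torque"][6])
E
python3 st.py
```

```text
15.75 [ 0.5718 -0.0896  0.1422] [[0.071, 0.846, 0.528], [0.994, -0.017, -0.107], [-0.082, 0.533, -0.842]] [ 0.172  0.264 -0.214  2.289  1.383  0.176 -1.397]
angle to axis deg 1.4956561517213582 err in lean, lateral deg [-0.41742138 -1.4692792 ] y tilt 79.00738004645103
face TCP delta in tool cm [ 0.25  0.26 -1.97]
face+10cm TCP delta in tool cm [  0.52   0.23 -11.97]
torque about tool z 0.22408887191577218 force [-12.8   1.5   6.5] grip 108.46242205526437 j7 torque -0.7559551298618317
```

Call:
carry_out --pt "0 0 0 5 -1" --pt "0 0 0 5 -1" --pt "0 0 0 5 -1" --pt "0 0 0 5 -1" --pt "0 0 0 0 -1" --force 120

```text
t: 16.25
eef_pos: [0.5713, -0.0897, 0.1416]
tool_rot: [0.199, 0.799, 0.532, 0.198]
contact_force: [-10.2, 2.7, 3.4]
gripper_width: 0.591
grasp_force: 131.4
```

```bash
python3 st.py
```

```text
16.25 [ 0.5713 -0.0897  0.1416] [[0.356, 0.772, 0.527], [0.929, -0.355, -0.107], [0.104, 0.528, -0.843]] [ 0.171  0.264 -0.214  2.29   1.382  0.176 -1.745]
angle to axis deg 1.4678218573239368 err in lean, lateral deg [-0.48383219 -1.42000307] y tilt 81.06146580786069
face TCP delta in tool cm [ 0.36  0.22 -2.  ]
face+10cm TCP delta in tool cm [  0.59   0.09 -12.  ]
torque about tool z 0.27010305368125137 force [-10.2   2.7   3.4] grip 131.43990862182363 j7 torque -0.45936894603073597
```

Call:
carry_out --pt "0 0 0 5 -1" --pt "0 0 0 5 -1" --pt "0 0 0 3 -1" --pt "0 0 0 0 -1"

```text
t: 16.65
eef_pos: [0.5704, -0.0908, 0.1408]
tool_rot: [0.175, 0.854, 0.438, 0.217]
contact_force: [-9.6, -0.4, 3.1]
gripper_width: 0.593
grasp_force: 135.3
```

```bash
python3 st.py
```

```text
16.65 [ 0.5704 -0.0908  0.1408] [[0.521, 0.673, 0.525], [0.825, -0.554, -0.109], [0.218, 0.49, -0.844]] [ 0.171  0.265 -0.213  2.291  1.382  0.177 -1.97 ]
angle to axis deg 1.3823298337925432 err in lean, lateral deg [-0.57218558 -1.29591141] y tilt 68.11108534266896
face TCP delta in tool cm [ 0.54  0.17 -2.03]
face+10cm TCP delta in tool cm [  0.72  -0.   -12.03]
torque about tool z 0.1320676608125143 force [-9.6 -0.4  3.1] grip 135.27323743299348 j7 torque -0.24656902067363262
```

Call:
carry_out --pt "0 0 0 5 -1" --pt "0 0 0 5 -1" --pt "0 0 0 5 -1" --pt "0 0 0 0 -1"

```text
t: 17.05
eef_pos: [0.5688, -0.0914, 0.1396]
tool_rot: [0.145, 0.905, 0.322, 0.237]
contact_force: [-11.2, 0.2, 1.3]
gripper_width: 0.596
grasp_force: 133.3
```

```bash
python3 st.py
```

```text
17.05 [ 0.5688 -0.0914  0.1396] [[0.68, 0.514, 0.523], [0.652, -0.75, -0.11], [0.336, 0.416, -0.845]] [ 0.171  0.265 -0.212  2.293  1.382  0.178 -2.233]
angle to axis deg 1.3673147723361496 err in lean, lateral deg [-0.71781786 -1.20423524] y tilt 53.0240216976974
face TCP delta in tool cm [ 0.76  0.11 -2.06]
face+10cm TCP delta in tool cm [  0.85  -0.12 -12.06]
torque about tool z 0.20782730978122965 force [-11.2   0.2   1.3] grip 133.29607422463596 j7 torque -0.42679586447775364
```

Call:
carry_out --pt "0 0 0 0 1" --pt "0 0 0 0 1" --pt "0 0 0 0 1" --pt "0 0 0 0 1" --pt "0 0 -2 0 1" --pt "0 0 -3 0 1" --pt "0 0 -3 -8 1" --pt "0 0 0 -8 1" --pt "0 0 0 -8 1" --pt "0 0 0 -8 1" --pt "0 0 0 -8 1" --pt "0 0 0 -8 1"

```text
t: 18.25
eef_pos: [0.5404, -0.0839, 0.1966]
tool_rot: [0.228, 0.71, 0.645, 0.167]
contact_force: [-0.7, -0.1, 0.1]
gripper_width: 1.0
grasp_force: 0.0
```

Call:
carry_out --pt "0 0 0 -8 1" --pt "0 0 0 -8 1" --pt "0 0 0 -8 1" --pt "0 0 0 -8 1" --pt "0 0 0 -8 1" --pt "0 0 0 -8 1" --pt "0 0 0 -8 1" --pt "0 0 0 -8 1" --pt "0 0 0 -8 1" --pt "0 0 0 0 1" --pt "0 0 0 0 1"

```text
t: 19.35
eef_pos: [0.5402, -0.084, 0.1963]
tool_rot: [0.282, 0.2, 0.938, 0.002]
contact_force: [-1.2, -0.7, 0.2]
gripper_width: 0.996
grasp_force: 0.0
```

```bash
python3 st.py; python3 look.py w4 >/dev/null
python3 - <<'E'
from h import *
z=lambda i,x,y,w,h,s:cv2.resize(cv2.convertScaleAbs(i[y:y+h,x:x+w],alpha=1.2,beta=15),None,fx=s,fy=s,interpolation=cv2.INTER_CUBIC)
a=imaging.read_camera("side")[:,:,::-1]
F=np.array([.5637,-.0850,.160]);c=dict(np.load("pics/w4.npz"));q=proj(c,F);print(q)
x,y=int(np.clip(q[0]-55,0,400)),int(np.clip(q[1]-60,0,280))
cv2.imwrite("pics/c7.png",np.hstack([z(cv2.imread("pics/w4.png"),x,y,110,100,4.5),z(a,200,80,65,100,4.5)]))
E
```

```text
19.35 [ 0.5402 -0.084   0.1963] [[-0.761, 0.373, 0.53], [0.376, 0.92, -0.108], [-0.528, 0.117, -0.841]] [ 0.599  0.151 -0.671  2.287  0.926  0.281  0.27 ]
angle to axis deg 1.402425854338852 err in lean, lateral deg [-0.27550721 -1.40958775] y tilt 10.346128974364863
face TCP delta in tool cm [0.09 0.36 4.31]
face+10cm TCP delta in tool cm [ 0.19  0.6  -5.69]
torque about tool z 0.010079094738729135 force [-1.2 -0.7  0.2] grip 0.0 j7 torque 0.16654053702950478
(np.float64(261.6087895576575), np.float64(214.55971643026865))
```

View pics/c7.png

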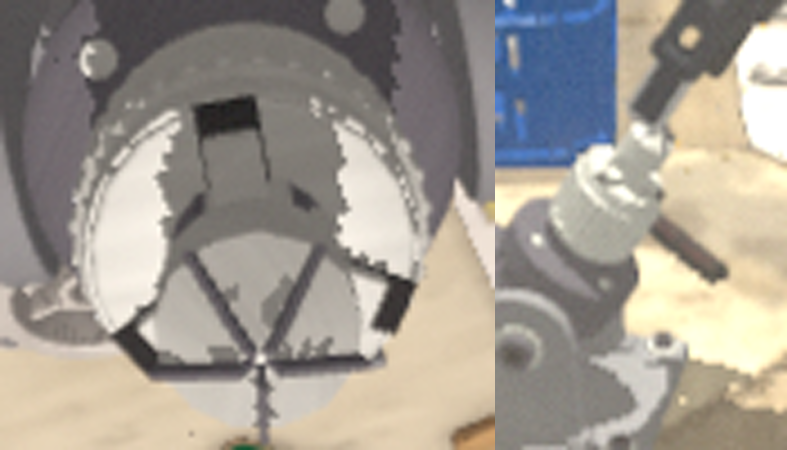

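Call:
carry_out --pt "0.2 0.1 2 0 1" --pt "0 0 2 0 1" --pt "0 0 1.5 0 1" --pt "0 0 0.7 0 1" --pt "0 0 0 0 1" --pt "0 0 0 0 -1" --pt "0 0 0 0 -1" --pt "0 0 0 0 -1" --pt "0 0 0 0 -1" --pt "0 0 0 0 -1"

```text
t: 20.45
eef_pos: [0.5715, -0.0882, 0.1446]
tool_rot: [0.283, 0.197, 0.939, 0.002]
contact_force: [-14.2, 3.4, 18.4]
gripper_width: 0.593
grasp_force: 120.5
```

```bash
python3 st.py
```

```text
20.45 [ 0.5715 -0.0882  0.1446] [[-0.762, 0.369, 0.532], [0.371, 0.922, -0.108], [-0.53, 0.115, -0.84]] [ 0.44   0.291 -0.521  2.275  1.425  0.265 -0.207]
angle to axis deg 1.4395651340005826 err in lean, lateral deg [-0.16810625 -1.46293093] y tilt 10.10096330081906
face TCP delta in tool cm [-0.1   0.18 -1.74]
face+10cm TCP delta in tool cm [ -0.03   0.43 -11.74]
torque about tool z 0.13266597604980318 force [-14.2   3.4  18.4] grip 120.45797736849636 j7 torque 0.06750232307240367
```

Call:
carry_out --pt "0 0 0 4 -1" --pt "0 0 0 4 -1"

```text
t: 20.65
eef_pos: [0.5742, -0.0903, 0.1465]
tool_rot: [0.284, 0.263, 0.922, 0.021]
contact_force: [-5.5, -0.2, 9.2]
gripper_width: 0.588
grasp_force: 126.8
```

```bash
python3 st.py
```

```text
20.65 [ 0.5742 -0.0903  0.1465] [[-0.7, 0.474, 0.535], [0.497, 0.86, -0.112], [-0.513, 0.188, -0.837]] [ 0.441  0.291 -0.52   2.27   1.427  0.267 -0.348]
angle to axis deg 1.2512402371012783 err in lean, lateral deg [ 0.10031214 -1.28512776] y tilt 18.1659299140609
face TCP delta in tool cm [ 0.3   0.21 -1.75]
face+10cm TCP delta in tool cm [  0.35   0.43 -11.75]
torque about tool z -0.6787738313252621 force [-5.5 -0.2  9.2] grip 126.75440371131117 j7 torque 0.7149582356214523
```

Call:
carry_out --pt "0 0 0 5 -1" --pt "0 0 0 5 -1"

```text
t: 20.85
eef_pos: [0.5714, -0.0884, 0.1444]
tool_rot: [0.279, 0.342, 0.896, 0.046]
contact_force: [-13.2, 2.4, 12.5]
gripper_width: 0.592
grasp_force: 131.4
```

```bash
python3 st.py
```

```text
20.85 [ 0.5714 -0.0884  0.1444] [[-0.611, 0.587, 0.532], [0.638, 0.762, -0.109], [-0.469, 0.273, -0.84]] [ 0.441  0.291 -0.522  2.275  1.427  0.266 -0.523]
angle to axis deg 1.3942539275853814 err in lean, lateral deg [-0.17309067 -1.41776006] y tilt 28.049881294132284
face TCP delta in tool cm [-0.04  0.23 -1.76]
face+10cm TCP delta in tool cm [  0.1    0.44 -11.75]
torque about tool z -1.9168862426338702 force [-13.2   2.4  12.5] grip 131.41593088759691 j7 torque 0.25899083353579044
```

Call:
carry_out --pt "0 0 0 5 -1" --pt "0 0 0 5 -1" --pt "0 0 0 5 -1"

```text
t: 21.15
eef_pos: [0.5701, -0.0866, 0.1433]
tool_rot: [0.269, 0.455, 0.845, 0.083]
contact_force: [-15.9, 4.7, 12.5]
gripper_width: 0.593
grasp_force: 129.6
```

```bash
python3 st.py
```

```text
21.15 [ 0.5701 -0.0866  0.1433] [[-0.441, 0.724, 0.53], [0.813, 0.572, -0.105], [-0.38, 0.385, -0.841]] [ 0.441  0.292 -0.524  2.277  1.426  0.264 -0.784]
angle to axis deg 1.5830849661193171 err in lean, lateral deg [-0.3192589  -1.58124405] y tilt 42.943942945347366
face TCP delta in tool cm [-0.22  0.27 -1.76]
face+10cm TCP delta in tool cm [ 1.000e-02  4.300e-01 -1.176e+01]
torque about tool z -2.3480198108789256 force [-15.9   4.7  12.5] grip 129.58287734931218 j7 torque -0.2735503390431404
```

Call:
carry_out --pt "0 0 0 0 1" --pt "0 0 0 0 1" --pt "0 0 0 0 1" --pt "0 0 0 0 1" --pt "0 0 -2 0 1" --pt "0 0 -3 0 1" --pt "0 0 -4 0 1" --pt "0 0 -4 0 1" --pt "0 0 -2 0 1" --pt "0 0 0 0 1" --pt "0 0 0 0 1" --pt "0 0 0 0 1"

```text
t: 22.35
eef_pos: [0.5094, -0.0799, 0.2425]
tool_rot: [0.27, 0.459, 0.843, 0.08]
contact_force: [-0.6, -1.0, -0.2]
gripper_width: 0.999
grasp_force: 0.0
```

```bash
python3 st.py | tail -2; python3 -c "
from station import bot
print(bot.hand_in())"
```

```text
face+10cm TCP delta in tool cm [ 0.55  0.62 -0.13]
torque about tool z -0.022923466508119737 force [-0.6 -1.  -0.2] grip 0.0 j7 torque -0.016936957254074514
the job is handed in; nothing more can be done
None
```

I put the countersink in the chuck, turned the sleeve clockwise to its stop (over 2 N m resisting), left the other two bits alone, let go of everything and handed the job in at about 22 s; the hand-in returned no verdict.

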